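Sort walnuts at the husking table

TASK

Sort the walnuts: the two nuts still in their green husks go into the rust-brown steel tray and the two whole brown nuts into the light wooden tray, one nut to a compartment, and the empty half shell goes into the white enamel scrap dish with the blue rim. Let go of each so that it rests on the floor of its tray or dish, and leave the blue mug and the knife where they are.

Things in the scene. Friction and masses are not known exactly. Their poses are not given: they have to be found in the camera images.
- green_stem: Walnut in its green husk with a short brown stem stub on top (6 mm wide, 5 mm proud). Ball 46 mm across with a flat foot on which it stands, about 45 g. Origin: centre of the ball, 20 mm above what it stands on.
- green_spot: Walnut in its green husk with a black blotch on its upper side, no stem. Ball 46 mm across with a flat foot on which it stands, about 45 g. Origin: centre of the ball, 20 mm above what it stands on.
- nut_pale: Whole husked walnut, pale tan shell with a thin raised seam round it. Ball 36 mm across with a flat foot on which it stands, about 16 g. Origin: centre of the ball, 15 mm above what it stands on.
- nut_dark: Whole husked walnut, dark brown shell with a thin raised seam round it. Ball 36 mm across with a flat foot on which it stands, about 16 g. Origin: centre of the ball, 15 mm above what it stands on.
- half_shell: Empty half walnut shell, a small tan-brown cup standing open side up: 38 mm across at the rim, tapering to 20 mm at the foot, 20 mm high, wall 3 mm, about 13 g. Origin: on its axis at half height, 10 mm above what it stands on.
- rust_tray: Rust-brown steel tray for the green nuts. 110 mm along its own x, 175 mm along its own y, split by one low 5 mm wall into two equal compartments, each 100 mm (x) by 80 mm (y) inside, centred 42.5 mm to +y and -y of the origin. There is most room for fingers along the tray's x. Fixed in place. Walls 14 mm high and 5 mm thick, floor 4 mm thick. Origin: centre of the underside; z up; its turn about z is within 0.25 rad of the world's axes. 
- wood_tray: Light wooden tray for the whole brown nuts. 110 mm along its own x, 175 mm along its own y, split by one low 5 mm wall into two equal compartments, each 100 mm (x) by 80 mm (y) inside, centred 42.5 mm to +y and -y of the origin. There is most room for fingers along the tray's x. Fixed in place. Walls 14 mm high and 5 mm thick, floor 4 mm thick. Origin: centre of the underside; z up; its turn about z is within 0.25 rad of the world's axes. 
- scrap_dish: Square white enamel dish with a blue rim, for the empty shell: 110 by 110 mm outside, 100 by 100 mm inside, one compartment. Fixed in place. Walls 14 mm high and 5 mm thick, floor 4 mm thick. Origin: centre of the underside; z up; its turn about z is within 0.25 rad of the world's axes. 
- mug: Blue mug, 76 mm across, 80 mm high, near the left edge of the work. A bystander: leave it. Origin: centre of its underside.
- knife: Small kitchen knife with a black handle (toward the robot) and steel blade, 200 mm long, 22 mm wide, 14 mm high, lying flat near the right edge of the work. A bystander: leave it. Origin: under the joint of handle and blade.
Things that resemble listed ones, but are neither listed nor needed, are in the scene too. What is shaped like the nut_dark but red or turquoise is not meant.

How it is judged (in metres and radians):
At the end, for the whole second after the job is handed in: Green nuts on the floor of the rust tray, brown nuts on that of the wooden tray, one per compartment (centres within 35 mm along tray x, 25 mm along y of its centre); half shell on the scrap dish floor, within 40 mm of its centre along each axis; all released and still (((x of green_stem in the frame of rust_tray between -0.035 and 0.035 m and y of green_stem in the frame of rust_tray between 0.0175 and 0.0675 m and z of green_stem in the frame of rust_tray between 0.018 and 0.034 m and x of green_spot in the frame of rust_tray between -0.035 and 0.035 m and y of green_spot in the frame of rust_tray between -0.0675 and -0.0175 m and z of green_spot in the frame of rust_tray between 0.018 and 0.034 m) or (x of green_stem in the frame of rust_tray between -0.035 and 0.035 m and y of green_stem in the frame of rust_tray between -0.0675 and -0.0175 m and z of green_stem in the frame of rust_tray between 0.018 and 0.034 m and x of green_spot in the frame of rust_tray between -0.035 and 0.035 m and y of green_spot in the frame of rust_tray between 0.0175 and 0.0675 m and z of green_spot in the frame of rust_tray between 0.018 and 0.034 m)) and ((x of nut_pale in the frame of wood_tray between -0.035 and 0.035 m and y of nut_pale in the frame of wood_tray between 0.0175 and 0.0675 m and z of nut_pale in the frame of wood_tray between 0.013 and 0.029 m and x of nut_dark in the frame of wood_tray between -0.035 and 0.035 m and y of nut_dark in the frame of wood_tray between -0.0675 and -0.0175 m and z of nut_dark in the frame of wood_tray between 0.013 and 0.029 m) or (x of nut_pale in the frame of wood_tray between -0.035 and 0.035 m and y of nut_pale in the frame of wood_tray between -0.0675 and -0.0175 m and z of nut_pale in the frame of wood_tray between 0.013 and 0.029 m and x of nut_dark in the frame of wood_tray between -0.035 and 0.035 m and y of nut_dark in the frame of wood_tray between 0.0175 and 0.0675 m and z of nut_dark in the frame of wood_tray between 0.013 and 0.029 m)) and x of half_shell in the frame of scrap_dish between -0.04 and 0.04 m and y of half_shell in the frame of scrap_dish between -0.04 and 0.04 m and z of half_shell in the frame of scrap_dish between 0.007 and 0.028 m and linear speed of each of green_stem, green_spot, nut_pale, nut_dark, half_shell below 0.02 m/s and angular speed of each of green_stem, green_spot, nut_pale, nut_dark, half_shell below 0.4 rad/s); the robot touches nothing.
It fails at once if the mug is moved by more than 25 mm or tipped (distance of mug from where it was at the start of the episode above 0.025 m or angle between mug's own z axis and vertical above 0.3 rad).
It fails at once if the knife is moved by more than 25 mm (distance of knife from where it was at the start of the episode above 0.025 m).
It also fails if it takes over 112 s, if anything falls off the work surface, if the arm or the gripper's body presses on something with over 40 N, if the wrist force passes 120 N, or if a joint passes its speed limit or range.

ROBOT

A 6-joint arm with a two-finger parallel gripper is mounted at the origin on the work surface. World frame = base frame: x ahead of the robot, y to its left, z up, the work surface at z = 0. Lengths are in mm, angles in degrees, forces in N, time in s.
With the tool pointing down it reaches from about 425 to 1125 mm from the base axis. Payload 14.9 kg.
Tool frame: the origin (TCP) lies at the very end of the fingers, on their centre line; the grasp point (between the pads) lies 19 mm behind it; z points along the fingers, y is the line along which they close (so a half turn about z gives the same grasp; the last joint's range is limited). The gripper opens to 91 mm and grips with 3 to 60 N. Pads are 32 mm wide; open, the fingers measure 118 mm over their backs; the gripper's body (76 mm by 178 mm) begins 60 mm behind the grasp point.
Start: joints at [-69.345, 21.709, 99.362, -0, 58.929, -1.908], TCP at [268.587, -646.436, 213.932] pointing down, gripper open.
Joint ranges: [-158.91, 158.91], [-42.39, 125.64], [0.06, 152.35], [-60.88, 240.88], [17.5, 164.5], [-176.32, 176.32]. Speed limits (degrees/s): [108.29, 108.29, 136.94, 180, 180, 180].

INTERFACE

Orientations are given as a 3x3 rotation matrix whose columns are the frame's x, y, z axes.
In Python, from bench import manip, cams gives the robot as it stands. The module is installed in compiled form; this text tells all that it offers.
- The arm moves only by the shell command python3 -m creep 'ROWS' [OPENING] [FORCE]. ROWS is JSON, one flat list of numbers, 4 for each row, row after row: the shift along the tool's x, y, z in cm, then the turn about the tool's z in degrees. In form: [x, y, z, roll, x, y, z, roll, ...]. A call has exactly 10 rows; each row shifts and turns the commanded pose from where the row before left it, along the tool's axes as they then stand; what a row does not reach is not made up. A row lasts 1/10 s, in which the tool goes at most 50 mm and 8.59 degrees, less where a joint would pass 70% of its speed; a pose out of reach is approached as far as the arm can. A call with a gripper value outside its range is refused whole. OPENING is the gripper command: -1 is fully open, 1 is shut, values between are in proportion, set as the call begins (- or left out, the last holds). The fingers move at their own pace and stop on an object; FORCE is the grip in N (left out, the last holds). Time passes only in rows, so rows that do not move let the fingers close, or fill a call up. It gives the time, the measured TCP pose, the force, the opening and the grip force at its end, in the units of the state.
- manip.get_state(): the state, without advancing time (a new reading comes with each control period).
- cams.capture(name): name is "scene" or "top" or "wrist"; returns (picture, depth): 400x640x3 uint8, red, green, blue; 400x640 float32, mm along the optical axis (not along the pixel's ray), 0 where there is no reading.
- cams.camera_info(name): a dict with "camera_matrix" (3x3 intrinsics, pixels), "xyz" and "attitude" of the camera in the world; the wrist camera has in their place "mount" (4x4, takes a point from camera to tool coordinates, whose origin is the TCP and whose axes are the flange's). Camera axes: x right, y down, z forward; pixel columns grow to the right and rows downward; lengths in mm; the calibration is good to about 2 mm. A picture is of the moment at which its call begins: read the wrist's pose just before it. camera_info takes no time and is no camera call.
- manip.sign_off(): hands the job in; it is judged then, once.
Trained networks look in the newest picture that a camera, given by its name, has taken for a name from the list of things; names that differ only in an ending like _2 or _b are one class to them, and where a whole thing is asked for, a point or a joint stands for the part that bears it (a point fixed in the world has none). Each returns a list of dicts, best first, with "p" (0 to 1); they miss things now and then, are a little off and sometimes report something else, mostly with a low value. They report only what shows in the picture. A call takes as long as a camera call. They do not tell look-alikes from the thing itself.
- cams.outline_of(camera, thing): "region" (400x640 bool, what is visible of it) and "point" ([column, row] in pixels, amid what is visible of it).
- cams.spot_point(camera, thing): "point" ([column, row] in pixels: a listed point, or the origin of a listed thing).
The state is a dict: "time_s": time; "qpos": joint angles; "qd": joint speeds; "joint_torque": joint torques, N m; "tool_pos": TCP position; "tool_rot": TCP orientation; "contact_force": force on the tool from outside, world axes, zero at the start; "ft_torque": the same for the moment, N m; "finger_gap": finger opening in mm; "gripper_force": force on a finger pad.
Only numpy, scipy, OpenCV 4.12 (cv2) and the standard library are available. Lean on these libraries where they do the work, as an engineer would, in place of code of your own. Each camera call takes 0.05 s, during which the arm holds its last target. There are 200 camera calls.

## Working session

There is one attempt and no reset: what is moved stays moved. The work goes in short steps, Python scripts to look and compute and a shell command to move; the robot and the scene stay as the last step left them, time stands still between calls to the robot, and variables do not carry over. Pictures are saved under pics/ and viewed, at most 14 in all, crops included, and the job is handed in when it is done.

```bash
mkdir -p pics; cat > h.py <<'E'
import numpy as np, cv2
from bench import manip, cams
def cam(name):
    i=cams.camera_info(name); K=np.array(i["camera_matrix"])
    if "mount" in i:
        s=manip.get_state(); T=np.eye(4); T[:3,:3]=s["tool_rot"]; T[:3,3]=s["tool_pos"]
        return K,T@np.array(i["mount"])
    T=np.eye(4); T[:3,:3]=i["attitude"]; T[:3,3]=i["xyz"]; return K,T
def world(K,T,px,d):
    r=np.linalg.inv(K)@np.array([px[0],px[1],1.]); return (T[:3,:3]@(r*d)+T[:3,3])
def onplane(K,T,px,z):
    r=T[:3,:3]@np.linalg.inv(K)@np.array([px[0],px[1],1.]); o=T[:3,3]; return o+r*(z-o[2])/r[2]
def save(n,im): cv2.imwrite('pics/'+n,cv2.cvtColor(im,cv2.COLOR_RGB2BGR))
E
python3 - <<'E'
from h import *
np.set_printoptions(precision=1,suppress=True)
print(manip.get_state())
K,T=cam("top"); print(K,T)
im,d=cams.capture("top"); save("top.png",im); np.save("top_d.npy",d)
Z={'green_stem':20,'green_spot':20,'nut_pale':15,'nut_dark':15,'half_shell':10,'rust_tray':0,'wood_tray':0,'scrap_dish':0,'mug':0,'knife':0}
for n,z in Z.items():
    for r in cams.spot_point("top",n): print(n,round(r["p"],2),np.array(r["point"]),onplane(K,T,r["point"],z))
im,d=cams.capture("scene"); save("scene.png",im)
E
```

```text
{'time_s': 0.0, 'qpos': array([-69.3,  21.7,  99.4,   0. ,  58.9,  -1.9]), 'qd': array([-0. , -0. ,  0. ,  0.1,  0.1,  0.1]), 'joint_torque': array([  0. , -76.4, -43.4,   0.1,   0. ,  -0. ]), 'tool_pos': array([ 268.4, -646.1,  213.3]), 'tool_rot': array([[ 0.9,  0.4, -0. ],
       [ 0.4, -0.9,  0. ],
       [ 0. , -0. , -1. ]]), 'contact_force': array([0. , 0.6, 0.4]), 'ft_torque': array([ 0. ,  0.1, -0. ]), 'gripper_force': 0.0, 'finger_gap': 91.35323273037073}
[[430.1   0.  313.7]
 [  0.  430.1 195.3]
 [  0.    0.    1. ]] [[  -0.    -1.     0.1  385.8]
 [  -1.     0.    -0.    14.3]
 [   0.    -0.1   -1.  1288.5]
 [   0.     0.     0.     1. ]]
green_stem 0.73 [275. 206.] [421.8 106.2  20. ]
green_stem 0.73 [162.  210.3] [409.7 436.9  20. ]
green_spot 0.73 [401.7 219.8] [ 380.5 -267.7   20. ]
nut_pale 0.64 [307.2 199.3] [441.7  11.4  15. ]
nut_dark 0.7 [220.6 215.9] [393.  266.6  15. ]
nut_dark 0.68 [312.1 136.7] [628.8  -3.5  15. ]
nut_dark 0.61 [228.3 136.4] [629.4 246.   15. ]
nut_dark 0.53 [247.8 217.9] [387.  186.6  15. ]
nut_dark 0.5 [194.1 227.3] [359.7 343.9  15. ]
nut_dark 0.4 [210.9 253. ] [284.4 293.9  15. ]
half_shell 0.44 [356.8 199.9] [ 439.9 -136.4   10. ]
rust_tray 0.78 [228.7 138. ] [627.4 247.5   0. ]
rust_tray 0.66 [315. 139.] [624.7 -12.4   0. ]
wood_tray 0.79 [313.7 137.2] [630.2  -8.5   0. ]
wood_tray 0.28 [306.3 198.3] [445.4  14.    0. ]
scrap_dish 0.73 [395.1 140.6] [ 620.1 -255.2    0. ]
mug 0.65 [158.4 209.8] [411.6 454.2   0. ]
mug 0.46 [400.7 223.8] [ 368.4 -269.     0. ]
knife 0.79 [457.6 203.5] [ 429.1 -442.     0. ]
```

View pics/top.png

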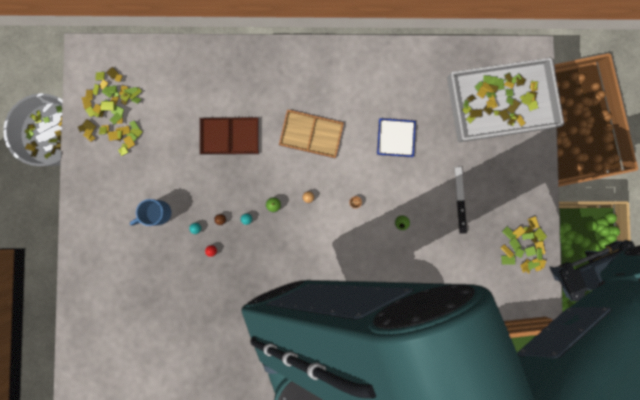

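View pics/scene.png

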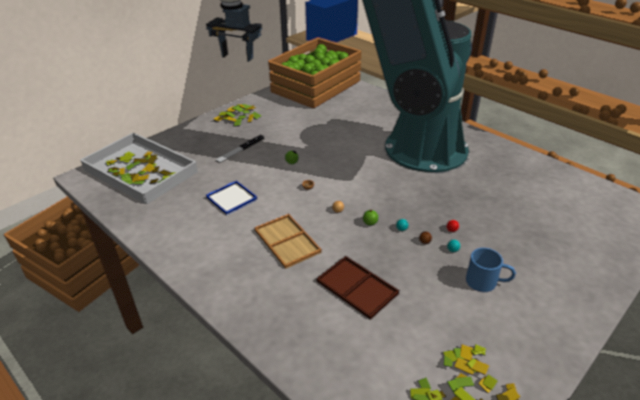

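The top view shows the following:
- Rust tray at (230,136), wooden tray (313,133) and enamel dish (397,138).
- green_spot at (402,222), half shell (356,201), nut_pale (308,197) and green_stem (274,204).
- nut_dark at (220,219). Its look-alikes are turquoise at (195,228) and (248,218), and red at (211,252).

Next I'll get the tray poses and one close crop.

```bash
python3 - <<'E'
from h import *
np.set_printoptions(precision=2,suppress=True)
K,T=cam("top")
im,d=cams.capture("top")
save("crop.png",cv2.resize(im[100:265,180:430],None,fx=3.1,fy=3.1,interpolation=cv2.INTER_CUBIC))
for n in ['rust_tray','wood_tray','scrap_dish']:
    r=cams.outline_of("top",n)[0]; m=r["region"].astype(np.uint8)
    c=max(cv2.findContours(m,cv2.RETR_EXTERNAL,cv2.CHAIN_APPROX_NONE)[0],key=cv2.contourArea)[:,0]
    w=np.array([onplane(K,T,p,14)[:2] for p in c],np.float32)
    print(n,r["p"],cv2.minAreaRect(w))
for n,z in {'green_stem':20,'green_spot':20,'nut_pale':15,'nut_dark':15,'half_shell':10}.items():
    for r in cams.outline_of("top",n)[:5]: print(n,round(r["p"],2),r["point"],im[r["region"]].mean(0),onplane(K,T,r["point"],z))
s=manip.get_state(); print(s["tool_rot"],cams.camera_info("wrist"))
E
```

```text
rust_tray 0.92 ((632.4027709960938, 245.46725463867188), (117.2923812866211, 181.18594360351562), 0.6996304392814636)
wood_tray 0.85 ((638.8811645507812, 0.2126312255859375), (178.50967407226562, 114.20992279052734), 75.92333221435547)
scrap_dish 0.71 ((626.8567504882812, -254.68389892578125), (113.69246673583984, 112.1608657836914), 86.0934829711914)
green_stem 0.57 [271.2, 204.5] [ 90.46 121.69  56.91] [426.27 117.43  20.  ]
green_spot 0.64 [399.5, 221.6] [54.56 71.65 35.52] [ 375.2  -261.16   20.  ]
nut_pale 0.61 [220.2, 218.4] [94.89 64.59 47.44] [385.69 267.7   15.  ]
nut_dark 0.51 [220.5, 218.0] [95.26 65.4  48.54] [386.87 266.83  15.  ]
nut_dark 0.48 [194.8, 227.8] [ 60.23 132.54 129.57] [358.25 341.83  15.  ]
half_shell 0.56 [357.5, 205.4] [144.62 108.03  77.96] [ 423.54 -138.39   10.  ]
[[ 0.92  0.38  0.  ]
 [ 0.38 -0.92  0.  ]
 [ 0.   -0.   -1.  ]] {'camera_matrix': array([[312.26,   0.  , 319.74],
       [  0.  , 312.26, 195.96],
       [  0.  ,   0.  ,   1.  ]]), 'mount': array([[   0.  ,   -0.97,   -0.26,   72.55],
       [   1.  ,    0.  ,   -0.  ,    0.05],
       [   0.  ,   -0.26,    0.97, -169.24],
       [   0.  ,    0.  ,    0.  ,    1.  ]])}
```

View pics/crop.png

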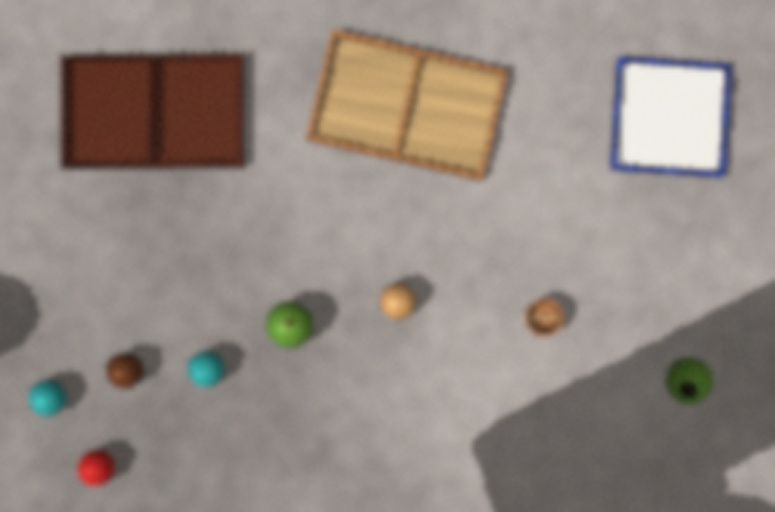

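The crop confirms the choices. The dark brown nut at crop (125,370) is nut_dark, with the turquoise ones at (47,398) and (206,369) and the red one at (96,467) left alone. green_stem is at (290,324) with its stub, and green_spot is at (690,380) with its blotch. I'll move over green_spot now, turning so the fingers close along world x.

```bash
python3 -m creep '[2.46,-3.31,0,-8.43, 2.92,-2.91,0,-8.43, 3.32,-2.45,0,-8.43, 3.64,-1.94,0,-8.43, 3.88,-1.39,0,-8.43, 4.05,-0.8,0,-8.43, 4.12,-0.2,0,-8.43, 4.1,0.41,0,-8.4, 3,1.2,0,0, 2.6,1.2,0,0]' -1 15
cat > look.py <<'E'
import sys; from h import *
np.set_printoptions(precision=1,suppress=True)
n=sys.argv[1]; Z={'green_stem':20,'green_spot':20,'nut_pale':15,'nut_dark':15,'half_shell':10}
K,T=cam("wrist"); im,d=cams.capture("wrist")
if len(sys.argv)>2: save(sys.argv[2],im)
s=manip.get_state(); print(s["time_s"],"tcp",s["tool_pos"],"yaw",np.degrees(np.arctan2(s["tool_rot"][1,0],s["tool_rot"][0,0])))
for r in cams.spot_point("wrist",n)[:4]:
    w=onplane(K,T,r["point"],Z[n]); print("spot",round(r["p"],2),np.array(r["point"]),w,"d_tool",s["tool_rot"].T@(w-s["tool_pos"]))
for r in cams.outline_of("wrist",n)[:3]:
    m=r["region"]; v,u=np.nonzero(m&(d>0)); P=world(K,T,(0,0),0)[:,None]+T[:3,:3]@np.linalg.inv(K)@(np.vstack([u,v,np.ones(len(u))])*d[v,u]); P=P[:,P[2]>6]
    print("out",round(r["p"],2),np.array(r["point"]),onplane(K,T,r["point"],Z[n]),"col",im[m].mean(0),"mid",(np.percentile(P,2,1)+np.percentile(P,98,1))/2,"top",np.percentile(P[2],99))
E
python3 look.py green_spot w1.png
```

```text
time_s: 2.05
tool_pos: [373.2, -268.9, 214.2]
tool_rot: [[-0.0, 1.0, 0.0], [1.0, 0.0, -0.0], [-0.0, 0.0, -1.0]]
contact_force: [0.6, -0.7, 0.4]
finger_gap: 91.0
gripper_force: 0.0
2.1 tcp [ 374.  -266.7  214. ] yaw 90.0074935815434
spot 0.64 [317.2 172.8] [ 370.4 -264.8   20. ] d_tool [  1.7  -3.7 194. ]
out 0.95 [317.7 174.2] [ 371.  -266.5   20. ] col [72.  96.2 50.1] mid [ 372.9 -264.9   32. ] top 42.41055402368724
```

View pics/w1.png

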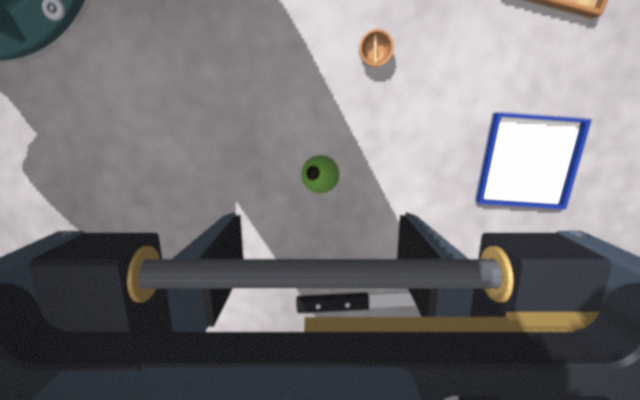

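The wrist view shows green_spot with its blotch at (319,174), between the open fingers, agreeing with the top view. Descending and gripping.

```bash
python3 -m creep '[0.1,-0.2,3,0, 0,0,3,0, 0,0,3,0, 0,0,3,0, 0,0,3,0, 0,0,3,0, 0,0,2,0, 0,0,1,0, 0,0,0,0, 0,0,0,0]' -1 15
python3 -m creep '[0,0,0,0, 0,0,0,0, 0,0,0,0, 0,0,0,0, 0,0,0,0, 0,0,0,0, 0,0,0,0, 0,0,0,0, 0,0,-1,0, 0,0,-2,0]' 1 15
```

```text
time_s: 3.2
tool_pos: [371.2, -270.0, 4.5]
tool_rot: [[0.001, 1.0, 0.0], [1.0, -0.001, -0.0], [-0.0, 0.0, -1.0]]
contact_force: [-0.1, 0.3, 0.6]
finger_gap: 91.4
gripper_force: 0.0
time_s: 4.2
tool_pos: [370.1, -268.8, 33.7]
tool_rot: [[0.0, 1.0, -0.002], [1.0, -0.0, 0.002], [0.002, -0.002, -1.0]]
contact_force: [-0.5, -0.0, 0.2]
finger_gap: 44.7
gripper_force: 15.0
```

```bash
python3 -m creep '[3.9,2.2,-2.5,0, 3.9,2.2,-2.5,0, 3.9,2.2,0,0, 3.9,2.2,0,0, 3.9,2.2,0,0, 3.9,2.2,0,0, 3.9,2.2,0,0, 3.9,2.2,0,0, 3.9,2.2,0,0, 3.9,2.2,0,0]' 1 15
python3 -m creep '[4.1,2.1,0,0, 4.1,2.0,0,0, 0,0,2,0, 0,0,2,0, 0,0,1.5,0, 0,0,1,0, 0,0,0.5,0, 0,0,0.5,0, 0,0,0,0, 0,0,0,0]' 1 15
```

```text
time_s: 5.2
tool_pos: [590.5, 120.4, 83.4]
tool_rot: [[0.0, 1.0, -0.0], [1.0, -0.0, -0.0], [-0.0, -0.0, -1.0]]
contact_force: [0.8, -1.6, -0.3]
finger_gap: 44.7
gripper_force: 15.0
time_s: 6.2
tool_pos: [631.5, 200.4, 8.2]
tool_rot: [[0.001, 1.0, 0.001], [1.0, -0.001, 0.0], [0.0, 0.001, -1.0]]
contact_force: [0.3, -0.2, -1.4]
finger_gap: 44.4
gripper_force: 15.0
```

```bash
python3 -m creep '[0,0,0,0, 0,0,0,0, 0,0,0,0, 0,0,0,0, 0,0,-1,0, 0,0,-3,0, 0,0,-4,0, 0,0,-3,0, 0,0,-2,0, 0,0,0,0]' -0.35 15
python3 look.py green_spot w2.png
```

```text
time_s: 7.2
tool_pos: [632.8, 201.0, 141.6]
tool_rot: [[0.0, 1.0, 0.005], [1.0, -0.0, 0.001], [0.001, 0.005, -1.0]]
contact_force: [0.8, 0.3, -0.9]
finger_gap: 61.3
gripper_force: 0.0
7.25 tcp [631.9 200.7 139.6] yaw 89.97349535372271
spot 0.81 [317.5 190.7] [631.4 201.5  20. ] d_tool [  0.7  -0.8 119.6]
out 0.58 [315.1 189.4] [629.1 202.8  20. ] col [101.5 137.   65.3] mid [631.3 205.3  35.3] top 46.54720589727281
```

View pics/w2.png

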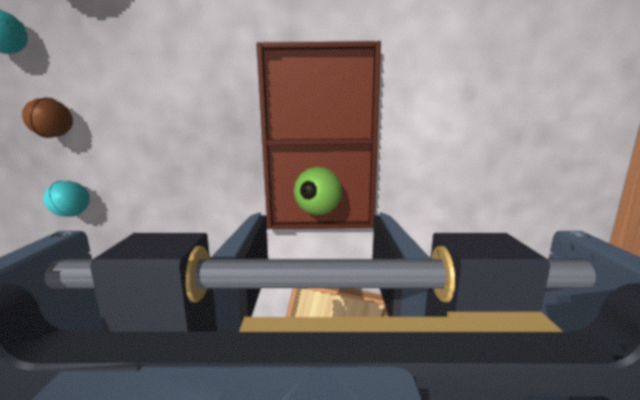

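green_spot sits in the near compartment at (318,191) in the picture, inside the walls. Next is green_stem.

```bash
python3 -m creep '[-1.5,-3.4,0,0, -1.5,-3.4,0,0, -1.5,-3.4,0,0, -1.5,-3.4,0,0, -1.5,-3.4,0,0, -1.5,-3.4,0,0, 0,0,0,0, 0,0,0,0, 0,0,0,0, 0,0,0,0]' -1 15
python3 look.py green_stem
```

```text
time_s: 8.35
tool_pos: [427.7, 110.8, 137.5]
tool_rot: [[0.0, 1.0, -0.0], [1.0, -0.0, -0.0], [-0.0, -0.0, -1.0]]
contact_force: [-0.5, 0.1, 0.1]
finger_gap: 91.2
gripper_force: 0.0
8.4 tcp [427.6 110.8 137.5] yaw 89.98537303163968
spot 0.91 [322.7 187.1] [430.6 115.7  20. ] d_tool [  4.9   3.  117.5]
out 0.89 [321.3 188.6] [429.3 114.3  20. ] col [103.8 142.6  68.9] mid [426.7 115.5  34.2] top 46.65280519977473
```

```bash
python3 -m creep '[0.4,0.1,2.5,0, 0,0,3,0, 0,0,3,0, 0,0,2.5,0, 0,0,1.5,0, 0,0,0.9,0, 0,0,0,0, 0,0,0,0, 0,0,0,0, 0,0,0,0]' -1 15
python3 -m creep '[0,0,0,0, 0,0,0,0, 0,0,0,0, 0,0,0,0, 0,0,0,0, 0,0,0,0, 0,0,-1,0, 0,0,-2,0, 0,0,-3,0, 0,0,-2,0]' 1 15
```

```text
time_s: 9.5
tool_pos: [428.5, 114.7, 4.4]
tool_rot: [[0.0, 1.0, 0.001], [1.0, -0.0, 0.0], [0.0, 0.001, -1.0]]
contact_force: [0.9, 0.4, 0.2]
finger_gap: 91.3
gripper_force: 0.0
time_s: 10.5
tool_pos: [428.3, 114.6, 85.7]
tool_rot: [[0.0, 1.0, 0.001], [1.0, -0.0, 0.0], [0.0, 0.001, -1.0]]
contact_force: [0.6, 0.6, -0.5]
finger_gap: 44.8
gripper_force: 15.0
```

```bash
python3 -m creep '[2.9,3.4,0,0, 2.9,3.4,0,0, 2.9,3.4,0,0, 2.9,3.4,0,0, 2.9,3.4,0,0, 2.9,3.4,0,0, 0,0,0,0, 0,0,1.5,0, 0,0,2,0, 0,0,2,0]' 1 15
python3 -m creep '[0,0,1,0, 0,0,0.5,0, 0,0,0.5,0, 0,0,0,0, 0,0,0,0, 0,0,0,0, 0,0,0,0, 0,0,0,0, 0,0,0,0, 0,0,0,0]' 1 15
python3 -m creep '[0,0,0,0, 0,0,0,0, 0,0,0,0, 0,0,0,0, 0,0,-1,0, 0,0,-3,0, 0,0,-4,0, 0,0,-3,0, 0,0,-2,0, 0,0,0,0]' -0.35 15
python3 look.py green_stem w3.png
```

```text
time_s: 11.5
tool_pos: [630.8, 287.5, 26.7]
tool_rot: [[0.001, 1.0, -0.001], [1.0, -0.001, -0.001], [-0.001, -0.001, -1.0]]
contact_force: [0.4, -0.1, -1.1]
finger_gap: 44.7
gripper_force: 15.0
time_s: 12.5
tool_pos: [632.1, 288.5, 8.7]
tool_rot: [[0.001, 1.0, 0.0], [1.0, -0.001, 0.0], [0.0, 0.0, -1.0]]
contact_force: [0.4, -0.6, -0.5]
finger_gap: 44.6
gripper_force: 15.0
time_s: 13.5
tool_pos: [633.8, 289.2, 142.8]
tool_rot: [[0.0, 1.0, 0.005], [1.0, -0.0, 0.002], [0.002, 0.005, -1.0]]
contact_force: [-0.5, 0.3, 0.2]
finger_gap: 61.7
gripper_force: 0.0
13.55 tcp [632.9 288.8 140.7] yaw 89.97494999249
spot 0.68 [320.4 192.9] [635.1 287.3  20. ] d_tool [ -1.6   1.9 120.7]
out 0.83 [320.6 192.1] [635.3 288.1  20. ] col [112.9 154.7  72.8] mid [632.2 289.6  37.6] top 50.54046695004219
```

View pics/w3.png

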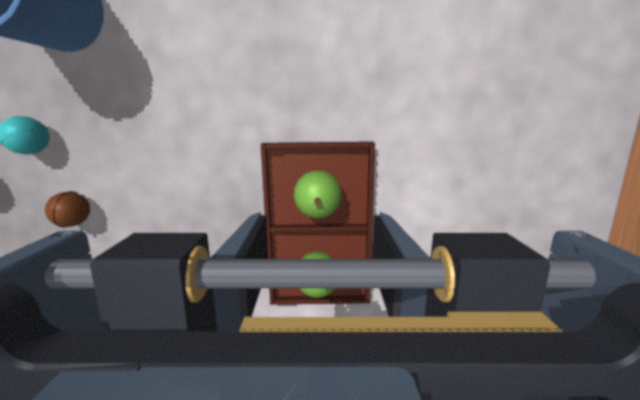

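green_stem rests in the far compartment at (318,194), with green_spot still in place at (318,275). Next is nut_dark, the brown one at (67,209).

```bash
python3 -m creep '[-0.3,-3.5,0,0, -0.3,-3.5,0,0, -0.3,-3.5,0,0, -0.3,-3.5,0,0, -0.3,-3.5,0,0, -0.3,-3.5,0,0, -0.3,-3.5,0,0, 0,0,0,0, 0,0,0,0, 0,0,0,0]' -1 15
python3 look.py nut_dark
```

```text
time_s: 14.65
tool_pos: [387.7, 267.7, 138.4]
tool_rot: [[0.001, 1.0, -0.0], [1.0, -0.001, -0.0], [-0.0, -0.0, -1.0]]
contact_force: [0.3, 0.7, -0.3]
finger_gap: 91.4
gripper_force: 0.0
14.7 tcp [387.8 267.7 138.4] yaw 89.95396308205035
spot 0.93 [220.1 159. ] [294.1 298.2  15. ] d_tool [ 30.5 -93.7 123.5]
spot 0.69 [313.9 187.2] [382.2 271.1  15. ] d_tool [  3.4  -5.6 123.4]
spot 0.63 [286.9 112.4] [358.  340.6  15. ] d_tool [ 72.9 -29.9 123.4]
spot 0.61 [318.9 261.1] [387.  193.1  15. ] d_tool [-74.6  -0.7 123.5]
out 0.93 [218.8 158.9] [292.9 298.3  15. ] col [174.9  52.7  52.1] mid [293.5 296.7  22.4] top 31.898600550166737
out 0.91 [315.6 186.4] [383.8 271.9  15. ] col [108.4  68.8  47.4] mid [383.3 272.1  23.8] top 31.92767803783123
out 0.76 [285.7 112.4] [356.9 340.6  15. ] col [ 66.3 155.2 158.4] mid [358.1 342.4  24.4] top 32.32449661370471
```

The network's p 0.69 hit at (314,187) is the brown one, by colour and place; the others are red and turquoise.

```bash
python3 -m creep '[0.4,-0.4,2.5,0, 0,0,3,0, 0,0,3,0, 0,0,2.5,0, 0,0,1.5,0, 0,0,0.8,0, 0,0,0.3,0, 0,0,0,0, 0,0,0,0, 0,0,0,0]' -1 10
python3 -m creep '[0,0,0,0, 0,0,0,0, 0,0,0,0, 0,0,0,0, 0,0,0,0, 0,0,0,0, 0,0,-1,0, 0,0,-2,0, 0,0,-3,0, 0,0,-2,0]' 1 10
```

```text
time_s: 15.8
tool_pos: [383.5, 271.9, 3.4]
tool_rot: [[0.0, 1.0, 0.001], [1.0, -0.0, 0.001], [0.001, 0.001, -1.0]]
contact_force: [1.0, -1.3, -0.1]
finger_gap: 91.3
gripper_force: 0.0
time_s: 16.8
tool_pos: [383.4, 271.8, 84.8]
tool_rot: [[0.001, 1.0, 0.001], [1.0, -0.001, 0.001], [0.001, 0.001, -1.0]]
contact_force: [-0.6, -0.8, -0.0]
finger_gap: 13.9
gripper_force: 0.0
```

The gap is 13.9 mm and still closing, so the nut was missed. Looking.

```bash
python3 look.py nut_dark w4.png
```

```text
16.85 tcp [384.6 272.6  87.1] yaw 89.9760921689763
spot 0.87 [318.2 209.1] [382.3 269.9  15. ] d_tool [-2.9 -2.6 72.1]
spot 0.87 [202.3 174.6] [292.2 297.9  15. ] d_tool [ 25.1 -92.7  71.8]
spot 0.83 [282.6 117.3] [355.9 341.2  15. ] d_tool [ 68.4 -29.   72.2]
spot 0.65 [320.3 294.8] [384.1 192.3  15. ] d_tool [-80.5  -0.7  71.9]
out 0.9 [319.  300.2] [383. 187.  15.] col [ 60.4 147.3 150.5] mid [382.9 204.6  45.3] top 177.33769118190227
out 0.86 [285.1 117.6] [357.8 340.9  15. ] col [ 63.2 151.2 154.4] mid [358.2 342.4  24.2] top 31.967111291593724
out 0.8 [202.8 175.1] [292.6 297.5  15. ] col [170.2  48.5  47.9] mid [293.8 297.4  22.2] top 31.820846585588377
```

View pics/w4.png

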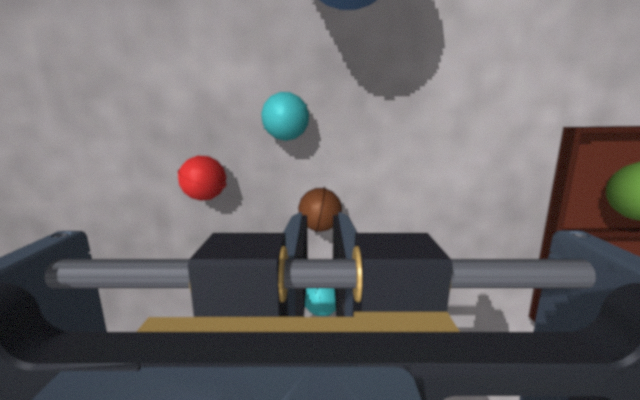

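The nut didn't move; it is at (319,209) in the picture. I had lifted before the fingers, at about 77 mm/s, could close on it. Retrying with a smaller opening and a longer wait.

```bash
python3 -m creep '[-0.1,-0.1,0,0, 0,0,0,0, 0,0,0,0, 0,0,0,0, 0,0,0,0, 0,0,2,0, 0,0,2,0, 0,0,2,0, 0,0,1.5,0, 0,0,0.7,0]' -0.35 10
python3 -m creep '[0,0,0,0, 0,0,0,0, 0,0,0,0, 0,0,0,0, 0,0,0,0, 0,0,0,0, 0,0,0,0, 0,0,0,0, 0,0,0,0, 0,0,-0.5,0]' 1 10
python3 -m creep '[0,0,-2,0, 0,0,-3,0, 0,0,-2.5,0, 0,0,0,0, 0,0,0,0, 0,0,0,0, 0,0,0,0, 0,0,0,0, 0,0,0,0, 0,0,0,0]' 1 10
```

```text
time_s: 17.95
tool_pos: [381.6, 270.3, -0.2]
tool_rot: [[0.0, 1.0, -0.002], [1.0, -0.0, -0.001], [-0.001, -0.002, -1.0]]
contact_force: [-44.5, -21.3, 183.7]
finger_gap: 61.9
gripper_force: 91.4
time_s: 18.95
tool_pos: [381.7, 270.3, 5.4]
tool_rot: [[0.0, 1.0, -0.001], [1.0, -0.0, -0.001], [-0.001, -0.001, -1.0]]
contact_force: [-0.3, -0.4, -0.3]
finger_gap: 34.2
gripper_force: 10.0
time_s: 19.95
tool_pos: [382.0, 270.5, 80.4]
tool_rot: [[0.0, 1.0, -0.0], [1.0, -0.0, -0.0], [-0.0, -0.0, -1.0]]
contact_force: [-0.1, 0.3, -0.2]
finger_gap: 34.1
gripper_force: 10.0
```

The nut is gripped at 34 mm. However, the fast unsettled descent touched the table and read 184 N, above the 120 N limit. That may count against the run. I'll continue with slower descents that stay higher.

```bash
python3 -m creep '[-2.8,3.3,0,0, -2.9,3.4,0,0, -2.8,3.3,0,0, -2.9,3.4,0,0, -2.8,3.3,0,0, -2.9,3.4,0,0, -2.9,3.3,0,0, -2.9,3.3,0,0, 0,0,0,0, 0,0,0,0]' 1 10
python3 -m creep '[0,0,1.5,0, 0,0,1.5,0, 0,0,1.5,0, 0,0,1,0, 0,0,0.7,0, 0,0,0.5,0, 0,0,0.4,0, 0,0,0.3,0, 0,0,0,0, 0,0,0,0]' 1 10
```

```text
time_s: 20.95
tool_pos: [648.9, 40.9, 80.2]
tool_rot: [[0.002, 1.0, -0.001], [1.0, -0.002, 0.0], [0.0, -0.001, -1.0]]
contact_force: [-0.8, 0.6, 0.5]
finger_gap: 34.4
gripper_force: 10.0
time_s: 21.95
tool_pos: [649.2, 41.5, 7.0]
tool_rot: [[0.001, 1.0, 0.0], [1.0, -0.001, 0.0], [0.0, 0.0, -1.0]]
contact_force: [-0.1, -0.9, -0.1]
finger_gap: 34.3
gripper_force: 10.0
```

```bash
python3 -m creep '[0,0,0.1,0, 0,0,0,0, 0,0,0,0, 0,0,0,0, 0,0,-0.5,0, 0,0,-2,0, 0,0,-4,0, 0,0,-4,0, 0,0,-2.5,0, 0,0,0,0]' -0.15 10
python3 look.py nut_dark w5.png
```

```text
time_s: 22.95
tool_pos: [651.2, 41.6, 140.1]
tool_rot: [[0.0, 1.0, 0.006], [1.0, -0.0, 0.0], [0.0, 0.006, -1.0]]
contact_force: [0.6, 0.4, 0.3]
finger_gap: 52.6
gripper_force: 0.0
23.0 tcp [650.   41.5 137.8] yaw 89.97504502456326
spot 0.87 [ 3.2 19.8] [385.  189.6  15. ] d_tool [ 148.  -265.5  121.9]
spot 0.63 [317.2 192.8] [649.6  39.   15. ] d_tool [ -2.6  -0.9 122.8]
out 0.75 [14.8 22.1] [394.3 187.9  15. ] col [29.9 75.1 76.8] mid [394.3 189.2  17.4] top 27.956662791205478
out 0.67 [317.  189.9] [649.4  41.9  15. ] col [102.5  64.3  41.8] mid [649.4  42.7  27.9] top 35.7456026983174
out 0.62 [115.8 325.3] [ 429.7 -110.1   15. ] col [137.9 105.9  83.4] mid [ 430.3 -111.6   14.6] top 18.70480502713097
```

View pics/w5.png

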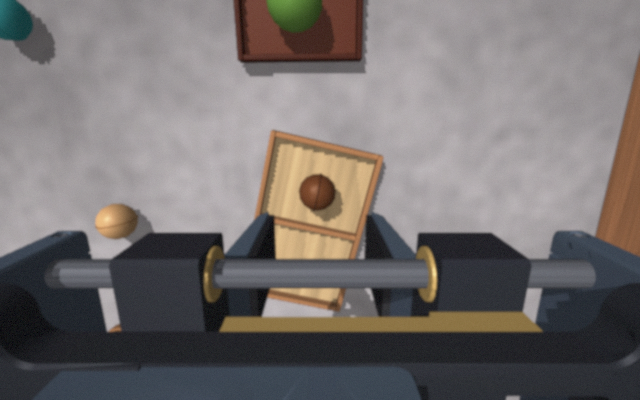

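nut_dark sits mid-compartment at (317,191), and the pale nut is at (116,220). Going to nut_pale.

```bash
python3 -m creep '[-0.5,-3.4,0,0, -0.5,-3.4,0,0, -0.5,-3.4,0,0, -0.5,-3.4,0,0, -0.5,-3.4,0,0, -0.5,-3.3,0,0, 0,0,0,0, 0,0,0,0, 0,0,0,0, 0,0,0,0]' -0.35 10
python3 look.py nut_pale
```

```text
time_s: 24.1
tool_pos: [446.7, 11.6, 135.5]
tool_rot: [[0.0, 1.0, -0.0], [1.0, -0.0, 0.0], [0.0, -0.0, -1.0]]
contact_force: [-0.9, 1.1, -0.6]
finger_gap: 61.6
gripper_force: 0.0
24.15 tcp [446.6  11.6 135.5] yaw 89.9804816197638
spot 0.85 [323.1 191.5] [450.   11.5  15. ] d_tool [ -0.2   3.4 120.5]
out 0.78 [321.2 193.1] [448.2   9.9  15. ] col [192.5 152.8 109.2] mid [449.2  12.4  23. ] top 32.039686487567685
```

```bash
python3 -m creep '[0,0.3,2.5,0, 0,0,3,0, 0,0,3,0, 0,0,2,0, 0,0,1,0, 0,0,0.7,0, 0,0,0.5,0, 0,0,0.3,0, 0,0,0.2,0, 0,0,0,0]' -0.35 10
python3 -m creep '[0,0,0,0, 0,0,0,0, 0,0,0,0, 0,0,0,0, 0,0,0,0, 0,0,0,0, 0,0,0,0, 0,0,0,0, 0,0,0,0, 0,0,0,0]' 1 10
python3 -m creep '[0,0,-1,0, 0,0,-2,0, 0,0,-3,0, 0,0,-2,0, 0,0,0,0, 0,0,0,0, 0,0,0,0, 0,0,0,0, 0,0,0,0, 0,0,0,0]' 1 10
```

```text
time_s: 25.25
tool_pos: [449.2, 11.6, 3.9]
tool_rot: [[0.0, 1.0, 0.0], [1.0, -0.0, -0.0], [-0.0, 0.0, -1.0]]
contact_force: [-0.3, 0.0, -1.3]
finger_gap: 61.8
gripper_force: 0.0
time_s: 26.25
tool_pos: [449.1, 11.6, 3.8]
tool_rot: [[0.0, 1.0, 0.0], [1.0, -0.0, 0.0], [0.0, 0.0, -1.0]]
contact_force: [-0.9, -0.4, 5.8]
finger_gap: 34.4
gripper_force: 10.0
time_s: 27.25
tool_pos: [448.7, 11.6, 83.2]
tool_rot: [[0.0, 1.0, -0.001], [1.0, -0.0, 0.0], [0.0, -0.001, -1.0]]
contact_force: [0.1, -0.3, -0.4]
finger_gap: 34.2
gripper_force: 10.0
```

```bash
python3 -m creep '[-1.1,3.6,0,0, -1.1,3.6,0,0, -1.1,3.6,0,0, -1,3.6,0,0, -1,3.6,0,0, 0,0,0,0, 0,0,0,0, 0,0,1,0, 0,0,1.5,0, 0,0,1.5,0]' 1 10
python3 -m creep '[0,0,1.5,0, 0,0,0.8,0, 0,0,0.5,0, 0,0,0.4,0, 0,0,0.3,0, 0,0,0,0, 0,0,0,0, 0,0,0,0, 0,0,0,0, 0,0,0,0]' 1 10
python3 -m creep '[0,0,0,0, 0,0,0,0, 0,0,0,0, 0,0,0,0, 0,0,-0.5,0, 0,0,-2,0, 0,0,-4,0, 0,0,-4,0, 0,0,-2.5,0, 0,0,0,0]' -0.15 10
python3 look.py nut_pale w6.png
```

```text
time_s: 28.25
tool_pos: [628.0, -41.2, 42.2]
tool_rot: [[0.0, 1.0, -0.001], [1.0, -0.0, 0.0], [0.0, -0.001, -1.0]]
contact_force: [-0.4, -0.1, -1.1]
finger_gap: 34.2
gripper_force: 10.0
time_s: 29.25
tool_pos: [629.1, -41.6, 8.9]
tool_rot: [[0.0, 1.0, 0.0], [1.0, -0.0, -0.0], [-0.0, 0.0, -1.0]]
contact_force: [0.1, 0.2, -0.9]
finger_gap: 34.4
gripper_force: 10.0
time_s: 30.25
tool_pos: [631.1, -41.7, 143.0]
tool_rot: [[0.0, 1.0, 0.006], [1.0, -0.0, -0.001], [-0.001, 0.006, -1.0]]
contact_force: [0.1, 0.7, -0.7]
finger_gap: 52.4
gripper_force: 0.0
30.3 tcp [630.  -41.6 140.7] yaw 89.97048292605369
spot 0.85 [314.7 189.1] [627.  -41.4  15. ] d_tool [  0.3  -3.3 125.7]
out 0.6 [315.9 189.9] [628.2 -42.2  15. ] col [190.3 150.1 105.2] mid [628.9 -40.8  26.7] top 35.75692909615406
```

View pics/w6.png

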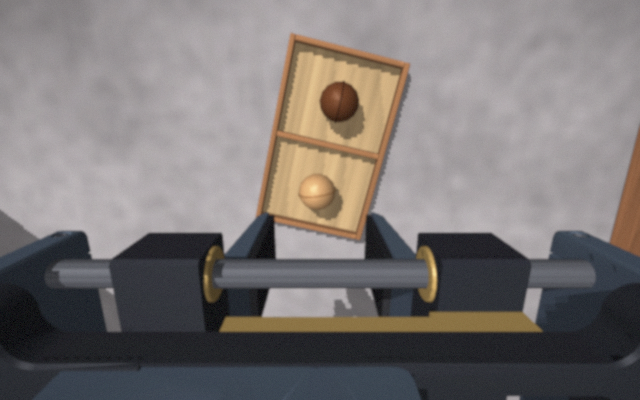

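Both brown nuts are in the wooden tray, dark at (339,101) and pale at (317,191). Now the half shell.

```bash
python3 -m creep '[-1.5,-3.3,0,0, -1.5,-3.3,0,0, -1.5,-3.3,0,0, -1.5,-3.3,0,0, -1.6,-3.3,0,0, -1.6,-3.2,0,0, 0,0,0,0, 0,0,0,0, 0,0,0,0, 0,0,0,0]' -0.35 8
python3 look.py half_shell w7.png
```

```text
time_s: 31.4
tool_pos: [432.6, -133.1, 138.4]
tool_rot: [[-0.0, 1.0, -0.0], [1.0, 0.0, 0.0], [0.0, -0.0, -1.0]]
contact_force: [-0.4, -0.5, 0.1]
finger_gap: 61.3
gripper_force: 0.0
31.45 tcp [ 432.5 -133.1  138.5] yaw 90.01916720567549
spot 0.89 [320.2 184.3] [ 433.1 -128.    10. ] d_tool [  5.1   0.6 128.5]
out 0.87 [320.5 186.2] [ 433.4 -129.9   10. ] col [157.5 117.3  86.2] mid [ 433.  -128.4   12.9] top 19.46038196253721
```

View pics/w7.png

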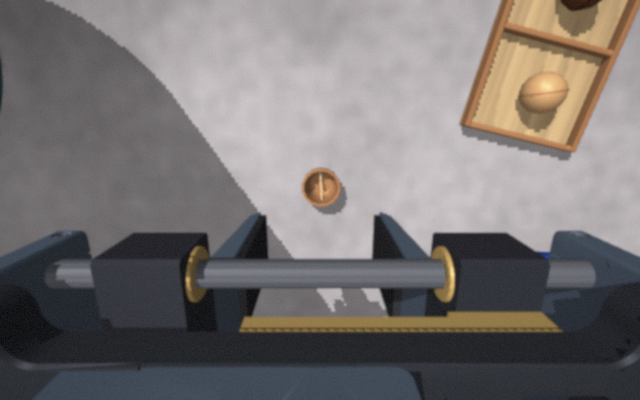

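The half shell stands upright at (321,188), between the fingers.

```bash
python3 -m creep '[0.5,0.1,2.5,0, 0,0,3,0, 0,0,3,0, 0,0,2,0, 0,0,1,0, 0,0,0.7,0, 0,0,0.5,0, 0,0,0.4,0, 0,0,0.3,0, 0,0,0,0]' -0.35 8
python3 -m creep '[0,0,0,0, 0,0,0,0, 0,0,0,0, 0,0,0,0, 0,0,0,0, 0,0,0,0, 0,0,0,0, 0,0,0,0, 0,0,0,0, 0,0,0,0]' 1 8
python3 -m creep '[0,0,-1,0, 0,0,-2,0, 0,0,-2,0, 0,0,-2,0, 0,0,0,0, 0,0,0,0, 0,0,0,0, 0,0,0,0, 0,0,0,0, 0,0,0,0]' 1 8
```

```text
time_s: 32.55
tool_pos: [433.0, -128.5, 4.8]
tool_rot: [[0.0, 1.0, 0.0], [1.0, -0.0, -0.0], [-0.0, 0.0, -1.0]]
contact_force: [-0.2, -0.8, -0.2]
finger_gap: 61.3
gripper_force: 0.0
time_s: 33.55
tool_pos: [433.0, -128.5, 4.8]
tool_rot: [[0.0, 1.0, 0.0], [1.0, -0.0, -0.0], [-0.0, 0.0, -1.0]]
contact_force: [-0.9, -1.4, 4.8]
finger_gap: 36.2
gripper_force: 8.0
time_s: 34.55
tool_pos: [432.7, -128.3, 74.3]
tool_rot: [[0.0, 1.0, -0.001], [1.0, -0.0, 0.0], [0.0, -0.001, -1.0]]
contact_force: [-0.9, 0.2, -0.2]
finger_gap: 35.9
gripper_force: 8.0
```

```bash
python3 -m creep '[-2.5,3.9,0,0, -2.5,3.9,0,0, -2.5,3.9,0,0, -2.5,3.9,0,0, -2.6,3.8,0,0, 0,0,0,0, 0,0,0,0, 0,0,1,0, 0,0,1,0, 0,0,1,0]' 1 8
python3 -m creep '[0,0,1.5,0, 0,0,0.8,0, 0,0,0.5,0, 0,0,0.4,0, 0,0,0.2,0, 0,0,0.1,0, 0,0,0,0, 0,0,0,0, 0,0,0,0, 0,0,0,0]' 1 8
python3 -m creep '[0,0,0,0, 0,0,0,0, 0,0,0,0, 0,0,0,0, 0,0,-0.5,0, 0,0,-2,0, 0,0,-4,0, 0,0,-4,0, 0,0,-2.5,0, 0,0,0,0]' -0.15 8
python3 look.py half_shell w8.png
```

```text
time_s: 35.55
tool_pos: [625.9, -253.9, 43.5]
tool_rot: [[0.0, 1.0, -0.001], [1.0, -0.0, 0.0], [0.0, -0.001, -1.0]]
contact_force: [-0.4, 0.4, -0.5]
finger_gap: 35.9
gripper_force: 8.0
time_s: 36.55
tool_pos: [626.9, -254.6, 9.9]
tool_rot: [[0.0, 1.0, 0.0], [1.0, -0.0, -0.0], [-0.0, 0.0, -1.0]]
contact_force: [0.5, -0.1, 0.1]
finger_gap: 36.2
gripper_force: 8.0
time_s: 37.55
tool_pos: [628.9, -255.4, 144.2]
tool_rot: [[0.0, 1.0, 0.006], [1.0, -0.0, -0.003], [-0.003, 0.006, -1.0]]
contact_force: [-0.0, -0.5, 0.1]
finger_gap: 52.8
gripper_force: 0.0
37.6 tcp [ 627.8 -254.9  141.8] yaw 89.97507203976518
spot 0.97 [317.8 186.2] [ 627.8 -253.9   10. ] d_tool [  1.2  -0.4 131.8]
out 0.66 [320.2 188.4] [ 630.2 -256.2   10. ] col [153.6 117.9  90.1] mid [ 626.6 -254.5   14.7] top 23.476793421542
```

View pics/w8.png

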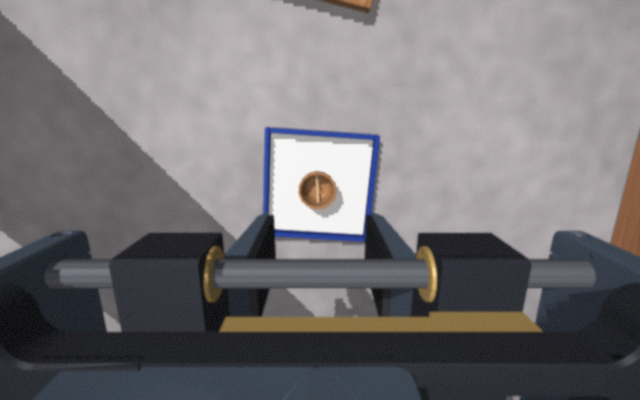

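The half shell stands mid-dish at (318,189). I'll clear the arm upward, check everything once from the top, then hand in.

```bash
python3 -m creep '[-3,-3,-2,0, -3,-3,-2,0, -3,-3,-1,0, -3,-3,0,0, -3,-3,0,0, 0,0,0,0, 0,0,0,0, 0,0,0,0, 0,0,0,0, 0,0,0,0]' - 8
python3 - <<'E'
from h import *
im,d=cams.capture("top"); save("final.png",cv2.resize(im[100:265,120:480],None,fx=2.2,fy=2.2))
E
```

```text
time_s: 38.7
tool_pos: [477.4, -403.7, 189.4]
tool_rot: [[-0.001, 1.0, -0.0], [1.0, 0.001, 0.0], [0.0, -0.0, -1.0]]
contact_force: [0.1, -0.3, 0.1]
finger_gap: 52.6
gripper_force: 0.0
```

View pics/final.png

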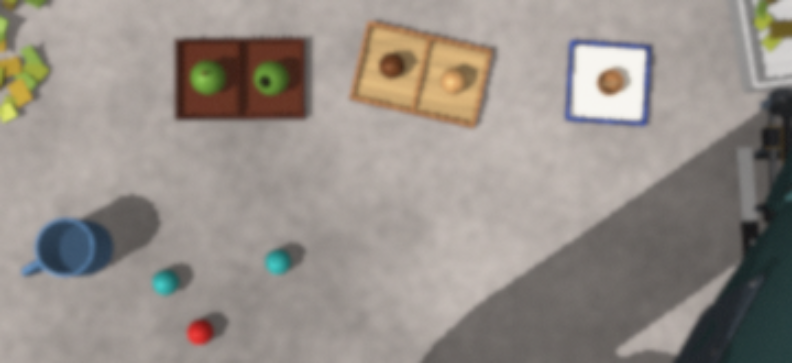

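The final crop shows both green nuts in the rust tray at (208,77) and (271,78), and the brown nuts in the wooden tray at (392,66) and (455,80). The shell is in the dish at (611,82), and the mug, knife and look-alikes are unmoved.

```bash
python3 -c "
from bench import manip
print(manip.sign_off())"
```

```text
the job is handed in; nothing more can be done
None
```

All five pieces are in their places and the job is handed in at about 39 s, but one descent onto nut_dark bumped the table and read 184 N, over the 120 N wrist limit, so the run may be judged failed on that point.

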